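# Sort two stray tappets into their size rows

## Robot

A 6-joint arm with a two-finger parallel gripper is mounted at the origin on the work surface. World frame = base frame: x ahead of the robot, y to its left, z up, the work surface at z = 0. Lengths are in m, angles in degrees, forces in N, time in s.
With the tool pointing down it reaches from about 0.4 to 0.825 m from the base axis. Payload 7 kg.
Tool frame: the origin (TCP) lies at the very end of the fingers, on their centre line; the grasp point (between the pads) lies 19 mm behind it; x points along the fingers, z is the direction in which the jaws open and shut, and the axes are right-handed (so a half turn about x gives the same grasp; the last joint's range is limited). The gripper opens to 88 mm and grips with 3 to 60 N. Pads are 19 mm wide; open, the fingers measure 130 mm over their backs; the gripper's body (78 mm by 193 mm) begins 47 mm behind the grasp point.
Start: joints at [81.251, 20.546, 0.682, 0, -70.136, -16.507], TCP at [0.288, 0.61, 0.227] pointing down, gripper open.
Joint ranges: [-176.03, 176.03], [-82.01, 121.73], [-58.28, 71.71], [-173.87, 95.51], [-174.79, -0.11], [-173.66, 173.66]. Speed limits (degrees/s): [136.94, 136.94, 172.46, 180, 180, 180].

## Interface

Orientations are given as [roll, pitch, yaw] about the fixed x, y, z axes, in that order (R = Rz(yaw) Ry(pitch) Rx(roll)).
In Python, from plant import * gives the robot as it stands.
- The arm moves only by the tool arm_command, never from a script. Its argument "commands" is one flat list of numbers, 5 for each row, row after row: the shift along the tool's x, y, z in mm, then the turn about the tool's x in degrees, then the opening in per cent of the stroke, from 0 (shut) to 100 (fully open). A call has 1 to 5 rows; each row shifts and turns the pose as measured when the row begins, along the tool's axes as they then stand; what a row does not reach is not made up. A row lasts 1/8 s, in which the tool goes at most 62.5 mm and 10.7 degrees, less where a joint would pass 70% of its speed; a pose out of reach is approached as far as the arm can. A call is refused whole if a number of a shift passes 62.5 or a number of a turn 10.7, either way. A call with a gripper value outside its range is refused whole. The fingers move at their own pace and stop on an object; the grip force is fixed at half the most. Time passes only in rows, so rows that do not move let the fingers close. It gives the time, the measured TCP pose, the force and the opening at its end, in the units of the state.
- get_obs(): the state, without advancing time (a new reading comes with each control period).
- snapshot(name): name is "side" or "top"; returns a dict with "frame" (480x640x3 uint8, blue, green, red), "fov_y" (degrees; the focal length in pixels is half the picture's height over the tangent of half this angle, whatever the lens; pixels are square), "cx", "cy" (the principal point, pixels), "world_to_cam" (4x4, takes a point from world to camera coordinates). Camera axes: x right, y up, looking along -z (the intrinsics and any distortion apply to the point x, -y, -z); pixel columns grow to the right and rows downward; lengths in m; the calibration is good to about 2 mm. A picture is of the moment at which its call begins. There is no depth.
- close_job(): hands the job in, once; it reports no verdict.
The state is a dict: "clock": time; "joint_pos": joint angles; "qvel": joint speeds; "tau": joint torques, N m; "tool_pos": TCP position; "orientation": TCP orientation; "force": force on the tool from outside, world axes, zero at the start; "moment": the same for the moment, N m; "opening": finger opening in m.
Only numpy, scipy, OpenCV 4.12 (cv2) and the standard library are available. Lean on these libraries where they do the work, as an engineer would, in place of code of your own. Each camera call takes 0.05 s, during which the arm holds its last target. There are 200 camera calls.

## Task

Two bucket tappets from the cylinder head are still standing out on the bench, one wide and one slim. Stand each upright in the empty pocket of the tray that holds tappets of its own width, flat on the pocket's floor, and let go.

Things in the scene. Friction and masses are not known exactly. Their poses are not given: they have to be found in the camera images.
- wide_tappet: The stray wide tappet: plain steel cylinder with a dark groove, 40 mm diameter, 40 mm tall, about 120 g, standing on the bench left or right of the trays. Origin: centre of its underside, z up. The other stray is as tall, 28 mm wide. Not tappets: a low bearing ring (42 mm wide, 14 high) and a dark hexagon nut (24 high) standing about.
- slim_tappet: The stray slim tappet: plain steel cylinder with a dark groove, 28 mm diameter, 40 mm tall, about 70 g, standing on the bench left or right of the trays. Origin: centre of its underside, z up. The other stray is as tall, 40 mm wide. Not tappets: a low bearing ring (42 mm wide, 14 high) and a dark hexagon nut (24 high) standing about.
- wide_gap (a point): Floor centre of the empty end pocket in the tray of 40 mm tappets, 3 mm above the bench. Fixed black tray with grey walls, 184 x 64 mm: a row of three pockets 56 x 56 mm inside, 60 mm apart; thin walls 8 mm above the floor. The other two hold loose standing 40 mm tappets, towards this point's -y. y: along the row, x: across, z: up. The two trays look the same; either may be the nearer.
- slim_gap (a point): Floor centre of the empty end pocket in the tray of 28 mm tappets, 3 mm above the bench. Fixed black tray with grey walls, 184 x 64 mm: a row of three pockets 56 x 56 mm inside, 60 mm apart; thin walls 8 mm above the floor. The other two hold loose standing 28 mm tappets, towards this point's +y. y: along the row, x: across, z: up. The two trays look the same; either may be the nearer.

How it is judged:
By the outcome, as a careful person would: the job done as asked, in the order asked, and still so for the second after the job is handed in, with the robot touching nothing.
It also fails if it takes over 53 s, if anything falls off the work surface, if the arm or the gripper's body presses on something with over 40 N, if the wrist force passes 120 N, or if a joint passes its speed limit or range.

## Working session

There is one attempt and no reset: what is moved stays moved. The work goes in short steps, Python scripts to look and compute and a tool call to move; the robot and the scene stay as the last step left them, time stands still between calls to the robot, and variables do not carry over. Pictures are saved under pics/ and viewed, about 8 in all and at most 12, crops included, and the job is handed in when it is done.

Besides the shell and the picture viewer there is one more tool, called after "Emit:" by a JSON object that holds its "api" and its "payload", one argument or row to a line. arm_command: Moves the arm, as the interface text tells. Its arguments: {"type":"object","properties":{"commands":{"type":"array"}},"required":["commands"]}

```bash
mkdir -p pics; ls; python3 - <<'E'
from plant import *
import cv2,numpy as np
o=get_obs();print(o)
for n in("top","side"):
    s=snapshot(n);cv2.imwrite(f"pics/{n}0.png",s["frame"]);np.save(f"{n}.npy",s,allow_pickle=True)
    print({k:v for k,v in s.items() if k!="frame"})
E
```

```text
pics
{'clock': 0.0, 'joint_pos': array([ 8.12508329e+01,  2.05911921e+01,  6.35204616e-01, -1.90548191e-02,
       -7.01360666e+01, -1.65076228e+01]), 'qvel': array([ 0.07278415,  0.10962624, -0.04351726, -0.04085533, -0.06303091,
        0.00737781]), 'tau': array([ 1.88911377e-03, -5.82719994e+01,  2.93042582e+01,  6.99693426e+00,
        6.73938019e-03, -1.76447916e-04]), 'tool_pos': array([0.28782253, 0.61003351, 0.22563965]), 'orientation': array([   5.49743532,   89.90621871, -109.76584355]), 'force': array([-0.07960929,  0.57717812,  0.5342273 ]), 'moment': array([-0.00275453, -0.01832864,  0.03851467]), 'opening': 0.08775106030400681}
{'fov_y': 49.22587983437485, 'cx': 318.43050182761624, 'cy': 247.71605836470383, 'world_to_cam': array([[ 0.02718441, -0.9996282 , -0.00211643, -0.00499201],
       [ 0.97362062,  0.0259972 ,  0.22668708, -0.54063517],
       [-0.22654777, -0.00822296,  0.97396534, -0.90238011],
       [ 0.        ,  0.        ,  0.        ,  1.        ]])}
{'fov_y': 57.56507879812277, 'cx': 314.27933435521584, 'cy': 238.10561161783872, 'world_to_cam': array([[-0.9548806 , -0.29677868, -0.01120041,  0.50262634],
       [ 0.2052209 , -0.68661679,  0.69745378, -0.14069399],
       [-0.2146798 ,  0.66368652,  0.71654224, -0.79141151],
       [ 0.        ,  0.        ,  0.        ,  1.        ]])}
```

View pics/top0.png

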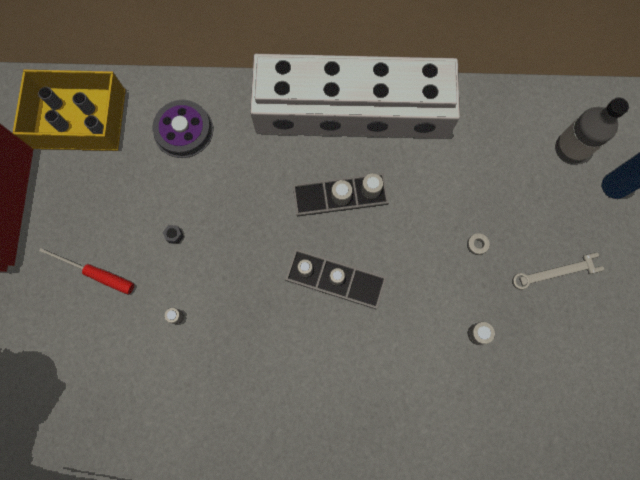

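View pics/side0.png

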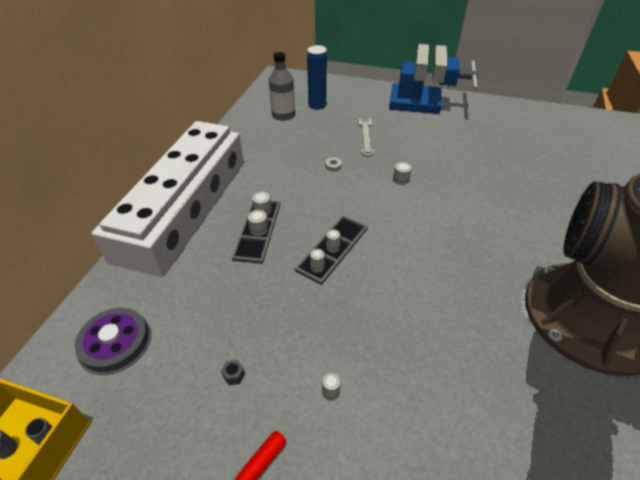

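The top view shows these positions:
- **Slim tray (near):** tappets at (305,267) and (337,276), with the empty pocket on the right at about (366,290).
- **Wide tray (far):** tappets at (342,188) and (372,183), with the empty pocket on the left at about (311,198).
- **Strays:** slim at (172,316), wide at (484,333).
- **Not tappets:** ring at (479,244), nut at (173,234).

The side view agrees.

```bash
cat > h.py <<'E'
import numpy as np,cv2
def proj(s,P):
    P=np.atleast_2d(P);c=P@s["world_to_cam"][:3,:3].T+s["world_to_cam"][:3,3]
    f=240/np.tan(np.radians(s["fov_y"]/2));return np.c_[s["cx"]+f*c[:,0]/-c[:,2],s["cy"]-f*c[:,1]/-c[:,2]]
def ray(s,uv,z):
    f=240/np.tan(np.radians(s["fov_y"]/2));R=s["world_to_cam"][:3,:3];C=-R.T@s["world_to_cam"][:3,3]
    uv=np.atleast_2d(uv).astype(float);d=np.c_[(uv[:,0]-s["cx"])/f,-(uv[:,1]-s["cy"])/f,-np.ones(len(uv))]@R
    return C+d*((z-C[2])/d[:,2])[:,None]
E
python3 - <<'E'
from h import *
T=np.load("top.npy",allow_pickle=True).item();S=np.load("side.npy",allow_pickle=True).item()
np.set_printoptions(precision=4,suppress=True)
def bright(s,name,pts,r=16):
    g=cv2.cvtColor(s["frame"],cv2.COLOR_BGR2GRAY)
    for k,(u,v) in pts.items():
        w=g[v-r:v+r,u-r:u+r];t,m=cv2.threshold(w,0,255,cv2.THRESH_OTSU)
        m=cv2.threshold(w,w.max()*.8,255,0)[1]
        c=max(cv2.findContours(m,0,2)[0],key=cv2.contourArea);(x,y),(a,b),_=cv2.minAreaRect(c);q=(x+u-r,y+v-r)
        p=ray(s,q,.04)[0];print(name,k,np.round(q,1),p,np.round([a,b],1),"px; mm/px",1000*np.linalg.norm(ray(s,[q[0]+1,q[1]],.04)[0]-p))
bright(T,"top",dict(slim=(172,316),wide=(484,333),w1=(342,188),w2=(372,183),s1=(305,267),s2=(337,276)))
bright(S,"side",dict(slim=(331,382),wide=(402,169),w1=(257,217),w2=(261,198),s1=(317,258),s2=(333,237)))
for s,n in((T,"top"),(S,"side")):
    g=cv2.cvtColor(s["frame"],cv2.COLOR_BGR2GRAY);m=cv2.inRange(g,0,40)
    nn,l,st,ce=cv2.connectedComponentsWithStats(m)
    for i in range(1,nn):
        x,y,w,h,a=st[i]
        if 100<a<6000 and 230<x<390 and 150<y<320:
            c=max(cv2.findContours((l==i).astype(np.uint8),0,2)[0],key=cv2.contourArea);r=cv2.minAreaRect(c)
            print(n,st[i],np.round(r[0],1),ray(s,r[0],.003)[0],ray(s,cv2.boxPoints(r),.003)[:,:2].round(3).tolist())
big=lambda s,x,y,w,h,k:cv2.resize(s["frame"][y:y+h,x:x+w],None,fx=k,fy=k,interpolation=2)
cv2.imwrite("pics/crop.png",np.vstack([big(T,280,165,120,150,4)]))
E
```

```text
top slim [171.5 314.5] [0.413  0.2753 0.04  ] [13. 13.] px; mm/px 1.8320946125859632
top wide [483.5 332.5] [ 0.3958 -0.294   0.04  ] [19. 19.] px; mm/px 1.8134303932938676
top w1 [341.3 189.8] [ 0.6619 -0.0312  0.04  ] [17.  16.3] px; mm/px 1.9336495846207877
top w2 [372.5 183. ] [ 0.6773 -0.0916  0.04  ] [16. 17.] px; mm/px 1.939101128357522
top s1 [304.5 266.5] [0.509  0.0348 0.04  ] [11. 13.] px; mm/px 1.8688402400424622
top s2 [337. 275.] [ 0.4945 -0.0262  0.04  ] [12. 12.] px; mm/px 1.861370883084548
side slim [330.8 381.2] [0.4133 0.2775 0.04  ] [13.9 13.3] px; mm/px 1.5268715863411886
side wide [403. 166.] [ 0.396  -0.2971  0.04  ] [ 6. 12.] px; mm/px 2.3831842653973725
side w1 [256.4 215.4] [ 0.6659 -0.0355  0.04  ] [ 8.8 15.1] px; mm/px 2.1319699146076934
side w2 [260.5 196.6] [ 0.6808 -0.0953  0.04  ] [ 8.7 13.3] px; mm/px 2.2301413625987454
side s1 [316.8 253.8] [0.5107 0.0327 0.04  ] [9.2 8.5] px; mm/px 1.94715243009024
side s2 [332.5 234. ] [ 0.4959 -0.0282  0.04  ] [6. 9.] px; mm/px 2.031315747362308
top [355 179  30  25 211] [369.6 189.5] [ 0.6771 -0.0895  0.003 ] [[0.698, -0.06], [0.707, -0.112], [0.656, -0.119], [0.647, -0.067]]
top [296 184  29  27 496] [310.  197.2] [0.6577 0.0297 0.003 ] [[0.679, 0.059], [0.687, 0.008], [0.637, 0.0], [0.629, 0.052]]
side [336 219  26  21 306] [347.4 229.2] [ 0.478  -0.0872  0.003 ] [[0.506, -0.073], [0.502, -0.121], [0.45, -0.102], [0.455, -0.055]]
side [236 239  28  18 389] [249.6 247.8] [0.6603 0.0251 0.003 ] [[0.68, 0.051], [0.696, 0.008], [0.64, -0.002], [0.626, 0.042]]
side [318 239  30  19 170] [332.3 245.9] [ 0.4961 -0.0298  0.003 ] [[0.525, -0.015], [0.522, -0.064], [0.467, -0.045], [0.471, 0.002]]
side [301 258  32  20 193] [316.3 264.4] [0.5132 0.0287 0.003 ] [[0.542, 0.045], [0.54, -0.005], [0.484, 0.013], [0.488, 0.06]]
```

View pics/crop.png

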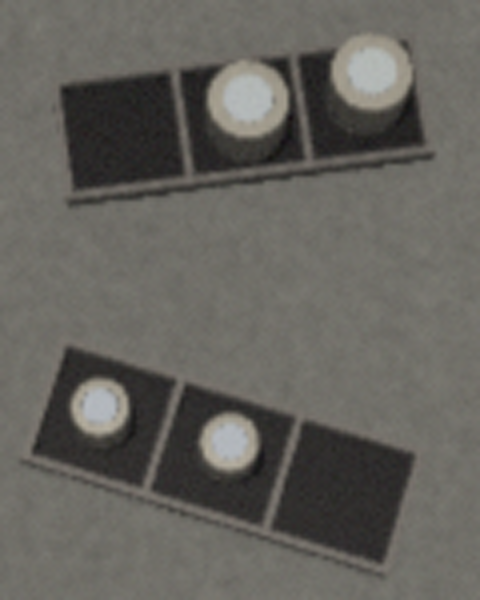

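```bash
cat >> h.py <<'E'
from scipy.spatial.transform import Rotation as Ro
def plan(o,xyz,across_deg=None,step=58):
    """rows (5 values without grip) from present pose to xyz, jaw line turned to yaw across_deg (mod 180)"""
    R=Ro.from_euler("xyz",o["orientation"],degrees=True).as_matrix();p=np.array(o["tool_pos"])
    j=np.degrees(np.arctan2(R[1,2],R[0,2]));turn=0.
    if across_deg is not None: turn=-((across_deg-j+90)%180-90)   # tool x points down
    d=np.array(xyz)-p;n=max(int(np.ceil(np.linalg.norm(d)*1000/step)),int(np.ceil(abs(turn)/10)),1)
    print("p",p.round(4),"R x",R[:,0].round(4),"jaw yaw",round(j,1),"q6",o["joint_pos"][5].round(1),"q1",o["joint_pos"][0].round(1),"F",np.round(o["force"],1),"open",o["opening"].round(4),"t",o["clock"])
    for i in range(n):
        Ri=R@Ro.from_euler("x",turn/n*i,degrees=True).as_matrix()
        print(np.round(1000*Ri.T@d/n,1).tolist(),round(turn/n,1))
E
python3 - <<'E'
from h import *
from plant import *
T=np.load("top.npy",allow_pickle=True).item()
c=lambda u,v:ray(T,[280+u/4,165+v/4],.003)[0].round(4)
print("slim gap",c(341.5,490)); print("wide gap",c(125,140))
for a,b in(((28,462),(380,572)),((68,200),(432,152))):
    A,B=c(*a),c(*b);d=B-A;print(A,B,np.linalg.norm(d),"row yaw",np.degrees(np.arctan2(d[1],d[0])))
for q in((252,134),(455,137)):print("block front bottom",ray(T,q,0)[0])
o=get_obs();plan(o,[.5,.05,.2],10)
E
```

```text
slim gap [ 0.4782 -0.0823  0.003 ]
wide gap [0.6518 0.0271 0.003 ]
[0.4878 0.0689 0.003 ] [ 0.4393 -0.1009  0.003 ] 0.17659074154666207 row yaw -105.94093916637108
[0.6199 0.0544 0.003 ] [ 0.6496 -0.1262  0.003 ] 0.18302581785092506 row yaw -80.66119315873695
block front bottom [0.79266664 0.15396793 0.        ]
block front bottom [ 0.79694947 -0.26515739  0.        ]Traceback (most recent call last):
  File "<stdin>", line 9, in <module>
  File "h.py", line 16, in plan
    print("p",p.round(4),"R x",R[:,0].round(4),"jaw yaw",round(j,1),"q6",o["joint_pos"][5].round(1),"q1",o["joint_pos"][0].round(1),"F",np.round(o["force"],1),"open",o["opening"].round(4),"t",o["clock"])
                                                                                                                                                                      ^^^^^^^^^^^^^^^^^^
AttributeError: 'float' object has no attribute 'round'
```

```bash
sed -i 's/o\["opening"\].round(4)/round(o["opening"],4)/' h.py; python3 - <<'E'
from h import *
from plant import *
o=get_obs();plan(o,[.5,.05,.2],9)
E
```

```text
p [0.2878 0.6101 0.2257] R x [-5.0e-04 -1.4e-03 -1.0e+00] jaw yaw -115.3 q6 -16.5 q1 81.3 F [-0.6  0.2  0.1] open 0.0876 t 0.1
[2.4, 39.2, 37.8] 5.1
[2.4, 42.4, 34.2] 5.1
[2.4, 45.2, 30.3] 5.1
[2.4, 47.7, 26.2] 5.1
[2.4, 49.8, 21.9] 5.1
[2.4, 51.6, 17.4] 5.1
[2.4, 52.9, 12.8] 5.1
[2.4, 53.8, 8.1] 5.1
[2.4, 54.3, 3.3] 5.1
[2.4, 54.4, -1.5] 5.1
[2.4, 54.1, -6.3] 5.1
```

Emit:
{"api": "arm_command", "payload": {
  "commands": [2,39,38,5,100,2,42,34,5,100,2,45,30,5,100,2,48,26,5,100,2,50,22,5,100]
}}

```text
clock: 0.72
tool_pos: [0.3841, 0.3505, 0.2126]
orientation: [31.7, 89.6, -109.1]
force: [1.0, -0.1, -0.1]
opening: 0.0876
```

Emit:
{"api": "arm_command", "payload": {
  "commands": [2,52,17,5,100,2,53,13,5,100,2,54,8,5,100,2,54,3,5,100,2,54,-2,5,100]
}}

```text
clock: 1.35
tool_pos: [0.4808, 0.0869, 0.2034]
orientation: [56.1, 89.6, -110.4]
force: [1.2, 0.4, -0.1]
opening: 0.0879
```

```bash
python3 - <<'E'
from h import *
from plant import *
o=get_obs();plan(o,[.396,-.2955,.12],9)
E
```

```text
p [0.4808 0.0869 0.2034] R x [-0.0022 -0.0058 -1.    ] jaw yaw -166.5 q6 -20.2 q1 33.5 F [ 1.2  0.4 -0.1] open 0.0879 t 1.35
[12.3, 50.2, 24.5] 0.6
[12.3, 50.5, 23.9] 0.6
[12.3, 50.8, 23.4] 0.6
[12.3, 51.0, 22.8] 0.6
[12.3, 51.3, 22.2] 0.6
[12.3, 51.5, 21.6] 0.6
[12.3, 51.8, 21.1] 0.6
```

Emit:
{"api": "arm_command", "payload": {
  "commands": [12,50,24,1,100,12,50,24,1,100,12,51,23,1,100,12,51,23,1,100,12,51,22,0,100]
}}

```text
clock: 1.98
tool_pos: [0.4152, -0.1926, 0.1436]
orientation: [74.5, 89.7, -96.1]
force: [1.1, -0.1, 1.0]
opening: 0.0872
```

Emit:
{"api": "arm_command", "payload": {
  "commands": [12,51,22,0,100,12,52,21,0,100,0,0,0,0,100]
}}

```text
clock: 2.35
tool_pos: [0.3856, -0.3074, 0.1182]
orientation: [53.4, 89.7, -117.6]
force: [-0.5, 0.6, 0.1]
opening: 0.0876
```

```bash
python3 - <<'E'
from h import *
from plant import *
o=get_obs();plan(o,[.396,-.2955,.013],9)
s=snapshot("top");S=snapshot("side")
for n,a,(u,v) in (("t",s,(484,333)),("s",S,(402,169))):
    cv2.imwrite(f"pics/{n}1.png",cv2.resize(a["frame"][max(v-75,0):v+75,u-75:u+75],None,fx=3,fy=3))
    print(proj(a,[o["tool_pos"]])-[u-75,v-75])
a,b=cv2.imread("pics/t1.png"),cv2.imread("pics/s1.png");cv2.imwrite("pics/ts1.png",cv2.resize(np.hstack([a,b]),(800,400)))
E
```

```text
p [ 0.3856 -0.3074  0.1182] R x [-0.0027 -0.0051 -1.    ] jaw yaw -171.0 q6 24.2 q1 -15.4 F [-0.5  0.6  0.1] open 0.0876 t 2.35
[52.6, -5.3, -6.2] 0.0
[52.6, -5.3, -6.2] 0.0
[[97.1650419  77.63782299]]
[[85.90247974 42.11130775]]
```

View pics/ts1.png

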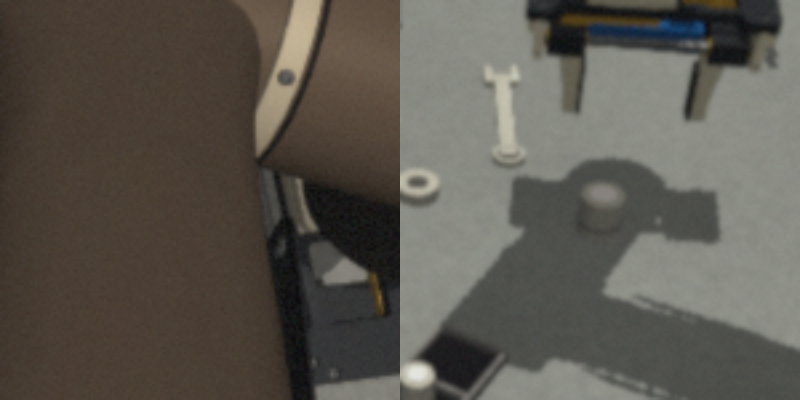

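The arm blocks the top view. In the side view (right half of the picture) the open jaws are above the wide tappet at (602,207), and the slack is large, so I'll centre and descend.

Emit:
{"api": "arm_command", "payload": {
  "commands": [15,-10,-12,0,100,30,0,0,0,100,30,0,0,0,100,25,0,0,0,100,0,0,0,0,100]
}}

```text
clock: 3.08
tool_pos: [0.4027, -0.286, 0.0161]
orientation: [107.0, 89.6, -63.2]
force: [-1.0, 0.1, 0.6]
opening: 0.0876
```

```bash
python3 - <<'E'
from h import *
from plant import *
o=get_obs();plan(o,[.396,-.2955,.014],9)
E
```

```text
p [ 0.4027 -0.286   0.0161] R x [ 0.003  -0.0059 -1.    ] jaw yaw -170.2 q6 21.6 q1 -12.3 F [-1.   0.1  0.6] open 0.0876 t 3.075
[2.1, 8.2, 8.3] 0.8
```

Emit:
{"api": "arm_command", "payload": {
  "commands": [2,8,8,0,100,0,0,0,0,100]
}}

```text
clock: 3.32
tool_pos: [0.3975, -0.2945, 0.0153]
orientation: [115.4, 89.5, -54.6]
force: [0.2, -0.0, 0.6]
opening: 0.0878
```

```bash
python3 - <<'E'
from h import *
from plant import *
o=get_obs();plan(o,[.396,-.2955,.014],9)
E
```

```text
p [ 0.3975 -0.2945  0.0153] R x [ 0.0046 -0.0064 -1.    ] jaw yaw -170.0 q6 23.0 q1 -13.5 F [ 0.2 -0.   0.6] open 0.0878 t 3.325
[1.3, 0.7, 1.7] 1.0
```

Emit:
{"api": "arm_command", "payload": {
  "commands": [1,1,2,0,0,0,0,0,0,0,0,0,0,0,0,0,0,0,0,0,0,0,0,0,0]
}}

```text
clock: 3.95
tool_pos: [0.3967, -0.2967, 0.0162]
orientation: [128.7, 89.4, -41.4]
force: [-0.4, 0.4, -0.4]
opening: 0.0436
```

Emit:
{"api": "arm_command", "payload": {
  "commands": [0,0,0,0,0,0,0,0,0,0]
}}

```text
clock: 4.2
tool_pos: [0.3968, -0.2967, 0.0162]
orientation: [128.4, 89.3, -41.7]
force: [-0.5, 0.2, 0.8]
opening: 0.039
```

```bash
python3 - <<'E'
from h import *
from plant import *
o=get_obs();plan(o,[.52,-.15,.12],9.3)
E
```

```text
p [ 0.3968 -0.2967  0.0162] R x [ 0.0085 -0.0075 -0.9999] jaw yaw -170.1 q6 23.2 q1 -13.8 F [-0.5  0.2  0.8] open 0.039 t 4.2
[-26.0, -30.6, -36.8] 0.2
[-26.0, -30.7, -36.8] 0.2
[-26.0, -30.8, -36.7] 0.2
[-26.0, -30.9, -36.6] 0.2
```

Emit:
{"api": "arm_command", "payload": {
  "commands": [-15,0,0,0,0,-35,0,0,0,0,-35,-20,-25,0,0,-15,-31,-37,0,0,0,-31,-37,0,0]
}}

```text
clock: 4.82
tool_pos: [0.4785, -0.1969, 0.1179]
orientation: [123.0, 89.6, -47.4]
force: [0.5, -0.6, -0.6]
opening: 0.0397
```

Emit:
{"api": "arm_command", "payload": {
  "commands": [0,-20,-20,0,0,0,0,0,0,0]
}}

```text
clock: 5.08
tool_pos: [0.4971, -0.1709, 0.118]
orientation: [128.8, 89.6, -41.4]
force: [0.2, -0.9, -0.9]
opening: 0.0391
```

```bash
python3 - <<'E'
from h import *
from plant import *
o=get_obs();plan(o,[.658,.028,.10],9.3)
E
```

```text
p [ 0.4971 -0.1709  0.118 ] R x [ 0.0059 -0.0052 -1.    ] jaw yaw -170.2 q6 6.8 q1 2.7 F [ 0.2 -0.9 -0.9] open 0.0391 t 5.075
[3.6, -33.8, -38.4] 0.1
[3.6, -33.8, -38.4] 0.1
[3.6, -33.9, -38.3] 0.1
[3.6, -33.9, -38.3] 0.1
[3.6, -34.0, -38.2] 0.1
```

Emit:
{"api": "arm_command", "payload": {
  "commands": [0,-34,-38,0,0,3,-34,-38,0,0,3,-34,-38,0,0,3,-34,-38,0,0,3,-30,-35,0,0]
}}

```text
clock: 5.7
tool_pos: [0.6532, 0.0245, 0.1042]
orientation: [97.7, 89.7, -72.9]
force: [-0.0, -0.3, -0.3]
opening: 0.0396
```

Emit:
{"api": "arm_command", "payload": {
  "commands": [0,0,0,0,0]
}}

```text
clock: 5.82
tool_pos: [0.6542, 0.026, 0.1028]
orientation: [85.2, 89.7, -85.2]
force: [-0.9, -0.0, -0.3]
opening: 0.0396
```

```bash
python3 - <<'E'
from h import *
from plant import *
o=get_obs();plan(o,[.658,.028,.06],9.3)
E
```

```text
p [0.6542 0.026  0.1028] R x [ 5.0e-04 -5.9e-03 -1.0e+00] jaw yaw -170.5 q6 -10.2 q1 19.5 F [-0.9 -0.  -0.3] open 0.0396 t 5.825
[42.8, -1.6, -4.1] 0.2
```

Next I'll hover just above the walls and look from both cameras.

Emit:
{"api": "arm_command", "payload": {
  "commands": [25,-1,-3,0,0,30,-1,-1,0,0,12,0,0,0,0,0,0,0,0,0]
}}

```text
clock: 6.32
tool_pos: [0.6557, 0.0247, 0.0336]
orientation: [60.5, 89.6, -110.1]
force: [-0.5, -0.7, -0.6]
opening: 0.0393
```

```bash
python3 - <<'E'
from h import *
from plant import *
o=get_obs();plan(o,[.658,.028,.0195],9.3)
S=snapshot("side");u,v=250,230
cv2.imwrite("pics/s2.png",cv2.resize(S["frame"][v-60:v+60,u-75:u+75],None,fx=5,fy=5,interpolation=2))
E
```

```text
p [0.6557 0.0247 0.0336] R x [-0.0024 -0.0066 -1.    ] jaw yaw -170.6 q6 -10.2 q1 19.3 F [-0.5 -0.7 -0.6] open 0.0393 t 6.325
[14.1, -2.9, -2.9] 0.1
```

View pics/s2.png

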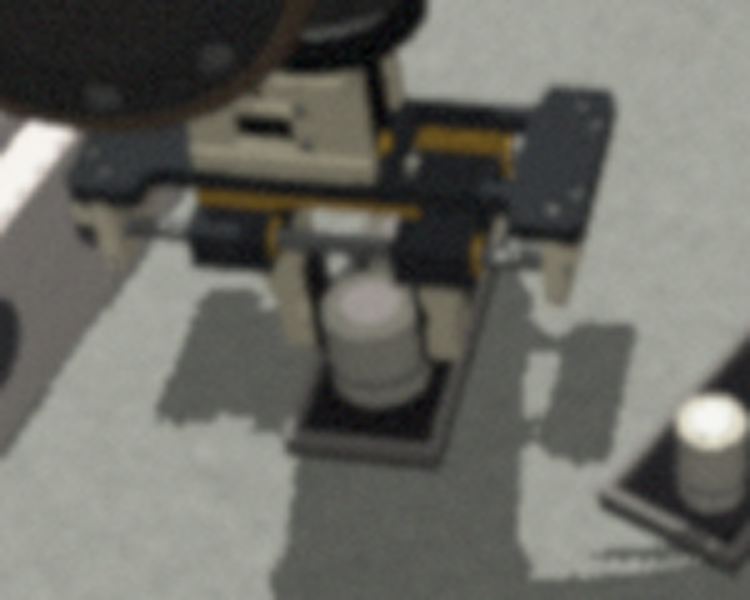

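The side view shows the wide tappet (bottom at about (380,390) in the crop) over its pocket, with the fingers over the long walls. I'll correct by 3 mm and lower it.

Emit:
{"api": "arm_command", "payload": {
  "commands": [0,-3,-3,0,0,8,0,0,0,0,4,0,0,0,0,0,0,0,0,0]
}}

```text
clock: 6.88
tool_pos: [0.6602, 0.0286, 0.0245]
orientation: [108.5, 89.7, -62.1]
force: [0.4, 0.4, -0.1]
opening: 0.0396
```

```bash
python3 - <<'E'
from h import *
from plant import *
o=get_obs();plan(o,[.658,.028,.0192],9.3)
E
```

```text
p [0.6602 0.0286 0.0245] R x [ 0.0028 -0.0052 -1.    ] jaw yaw -170.6 q6 -10.5 q1 19.6 F [ 0.4  0.4 -0.1] open 0.0396 t 6.875
[5.3, 0.2, 2.3] 0.1
```

Emit:
{"api": "arm_command", "payload": {
  "commands": [3,0,2,0,0,2,0,0,0,0,0,0,0,0,0]
}}

```text
clock: 7.25
tool_pos: [0.6581, 0.0283, 0.0194]
orientation: [110.3, 89.7, -60.3]
force: [-0.3, 0.3, -0.8]
opening: 0.0396
```

Emit:
{"api": "arm_command", "payload": {
  "commands": [1,0,0,0,0,0,0,0,0,0]
}}

```text
clock: 7.5
tool_pos: [0.6583, 0.0284, 0.0195]
orientation: [114.4, 89.6, -56.1]
force: [-0.4, 0.2, -0.1]
opening: 0.0394
```

Emit:
{"api": "arm_command", "payload": {
  "commands": [1,0,0,0,0,0,0,0,0,55,0,0,0,0,75,0,0,0,0,75,0,0,0,0,75]
}}

```text
clock: 8.12
tool_pos: [0.6587, 0.0284, 0.019]
orientation: [120.4, 89.6, -50.1]
force: [0.0, 0.1, -0.5]
opening: 0.0651
```

Emit:
{"api": "arm_command", "payload": {
  "commands": [0,0,0,0,75,-15,0,0,0,75,-30,0,0,0,75,-50,0,0,0,75,-50,0,0,0,100]
}}

```text
clock: 8.75
tool_pos: [0.6559, 0.0284, 0.1662]
orientation: [58.5, 89.5, -112.0]
force: [1.0, 0.5, -0.2]
opening: 0.0711
```

```bash
python3 - <<'E'
from h import *
from plant import *
o=get_obs();plan(o,[.45,.23,.12],-16)
E
```

```text
p [0.6559 0.0284 0.1662] R x [-0.0031 -0.0077 -1.    ] jaw yaw -170.6 q6 -10.4 q1 19.7 F [ 1.   0.5 -0.2] open 0.0711 t 8.75
[7.5, -38.8, 28.3] 4.2
[7.5, -36.6, 31.1] 4.2
[7.5, -34.2, 33.7] 4.2
[7.5, -31.6, 36.2] 4.2
[7.5, -28.9, 38.4] 4.2
[7.5, -26.0, 40.4] 4.2
```

Emit:
{"api": "arm_command", "payload": {
  "commands": [4,-39,28,4,100,4,-37,31,4,100,4,-34,34,4,100,8,-32,36,4,100,8,-29,38,4,100]
}}

```text
clock: 9.38
tool_pos: [0.4865, 0.2005, 0.1481]
orientation: [-170.7, 89.2, -2.1]
force: [-0.1, 0.9, -0.7]
opening: 0.0879
```

Emit:
{"api": "arm_command", "payload": {
  "commands": [8,-26,40,4,100,0,0,0,0,100]
}}

```text
clock: 9.62
tool_pos: [0.4499, 0.2369, 0.1417]
orientation: [-158.2, 89.0, 6.4]
force: [0.3, 0.0, -0.1]
opening: 0.088
```

```bash
python3 - <<'E'
from h import *
from plant import *
o=get_obs();plan(o,[.4131,.2764,.09],-16)
s=snapshot("top");cv2.imwrite("pics/t3.png",s["frame"])
E
```

```text
p [0.4499 0.2369 0.1417] R x [ 0.0167  0.0019 -0.9999] jaw yaw 164.6 q6 -66.3 q1 50.5 F [ 0.3  0.  -0.1] open 0.088 t 9.625
[25.6, -14.0, 23.4] 0.3
[25.6, -13.9, 23.5] 0.3
```

View pics/t3.png

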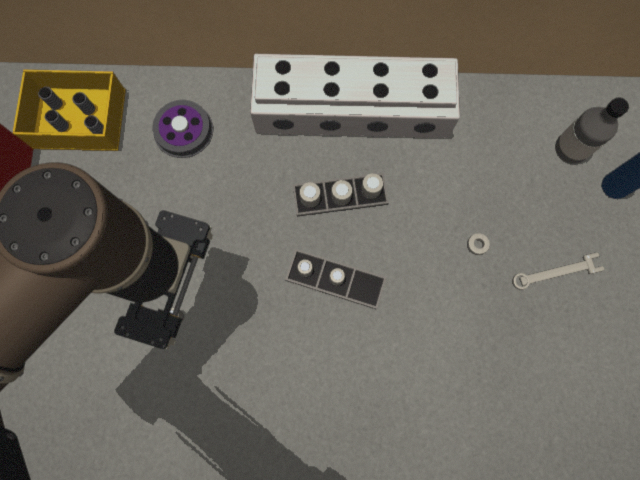

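The wide tappet now stands in its pocket, at (310,190) in the top view. Next is the slim one.

Emit:
{"api": "arm_command", "payload": {
  "commands": [12,-14,23,0,100,12,-14,23,0,100,0,0,0,0,100]
}}

```text
clock: 10.05
tool_pos: [0.4164, 0.2763, 0.1199]
orientation: [-150.6, 88.8, 14.1]
force: [0.7, 0.4, 0.3]
opening: 0.0877
```

```bash
python3 - <<'E'
from h import *
from plant import *
o=get_obs();plan(o,[.4131,.2764,.015],-16)
E
```

```text
p [0.4164 0.2763 0.1199] R x [ 0.0208  0.0052 -0.9998] jaw yaw 164.6 q6 -72.9 q1 56.8 F [0.7 0.4 0.3] open 0.0877 t 10.05
[52.4, 1.0, 2.6] 0.3
[52.4, 1.0, 2.6] 0.3
```

Emit:
{"api": "arm_command", "payload": {
  "commands": [35,1,3,0,100,35,1,2,0,100,25,0,0,0,100,0,0,0,0,100]
}}

```text
clock: 10.55
tool_pos: [0.4186, 0.2762, 0.0266]
orientation: [-143.5, 88.4, 21.1]
force: [-0.4, 0.1, 0.3]
opening: 0.0876
```

```bash
python3 - <<'E'
from h import *
from plant import *
o=get_obs();plan(o,[.4131,.2764,.015],-16)
S=snapshot("side");u,v=331,370
cv2.imwrite("pics/s4.png",cv2.resize(S["frame"][v-70:v+50,u-75:u+75],None,fx=4,fy=4,interpolation=2))
E
```

```text
p [0.4186 0.2762 0.0266] R x [ 0.0259  0.01   -0.9996] jaw yaw 164.6 q6 -73.4 q1 56.6 F [-0.4  0.1  0.3] open 0.0876 t 10.55
[11.4, 1.5, 5.6] 0.6
```

View pics/s4.png

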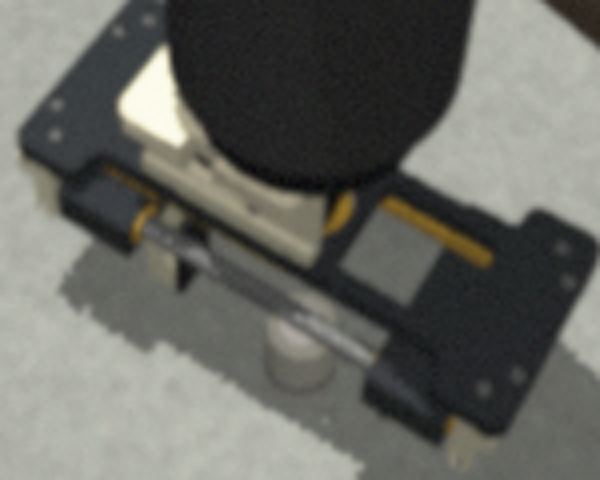

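The side view shows the slim tappet (298,350 in the crop) between the open fingers.

Emit:
{"api": "arm_command", "payload": {
  "commands": [5,2,5,0,100,6,0,0,0,100,0,0,0,0,100]
}}

```text
clock: 10.98
tool_pos: [0.4155, 0.2776, 0.0188]
orientation: [-137.4, 88.1, 27.2]
force: [-0.7, 0.1, 0.4]
opening: 0.0875
```

```bash
python3 - <<'E'
from h import *
from plant import *
o=get_obs();plan(o,[.4131,.2764,.015],-16)
E
```

```text
p [0.4155 0.2776 0.0188] R x [ 0.0302  0.0155 -0.9994] jaw yaw 164.6 q6 -74.0 q1 57.1 F [-0.7  0.1  0.4] open 0.0875 t 10.975
[3.7, 1.9, 2.1] 0.6
```

Emit:
{"api": "arm_command", "payload": {
  "commands": [3,2,2,0,0,0,0,0,0,0,0,0,0,0,0,0,0,0,0,0,0,0,0,0,0]
}}

```text
clock: 11.6
tool_pos: [0.4132, 0.2767, 0.0162]
orientation: [-136.6, 88.0, 28.0]
force: [-0.3, -0.1, 0.2]
opening: 0.0432
```

Emit:
{"api": "arm_command", "payload": {
  "commands": [0,0,0,0,0,0,0,0,0,0,0,0,0,0,0]
}}

```text
clock: 11.98
tool_pos: [0.4132, 0.2768, 0.0162]
orientation: [-136.6, 88.0, 28.0]
force: [-0.2, -0.2, 0.3]
opening: 0.0272
```

```bash
python3 - <<'E'
from h import *
from plant import *
o=get_obs();plan(o,[.45,.23,.13],-16)
E
```

```text
p [0.4132 0.2768 0.0162] R x [ 0.0309  0.0165 -0.9994] jaw yaw 164.6 q6 -74.2 q1 57.3 F [-0.2 -0.2  0.3] open 0.0272 t 11.975
[-37.8, 10.9, -16.9] 0.2
[-37.8, 10.8, -17.0] 0.2
[-37.8, 10.8, -17.0] 0.2
```

Emit:
{"api": "arm_command", "payload": {
  "commands": [-15,0,0,0,0,-35,0,0,0,0,-40,10,-15,0,0,-20,20,-30,0,0,0,0,0,0,0]
}}

```text
clock: 12.6
tool_pos: [0.4455, 0.2326, 0.1294]
orientation: [-139.5, 88.1, 25.2]
force: [-1.0, -0.4, -0.6]
opening: 0.0273
```

```bash
python3 - <<'E'
from h import *
from plant import *
o=get_obs();plan(o,[.478,-.084,.11],-16)
E
```

```text
p [0.4455 0.2326 0.1294] R x [ 0.03    0.0141 -0.9995] jaw yaw 164.7 q6 -66.6 q1 50.7 F [-1.  -0.4 -0.6] open 0.0273 t 12.6
[2.6, 49.5, -19.1] 0.1
[2.6, 49.5, -19.2] 0.1
[2.6, 49.5, -19.3] 0.1
[2.6, 49.4, -19.4] 0.1
[2.6, 49.4, -19.5] 0.1
[2.6, 49.3, -19.6] 0.1
```

Emit:
{"api": "arm_command", "payload": {
  "commands": [1,50,-19,0,0,1,50,-19,0,0,1,50,-19,0,0,2,50,-19,0,0,2,50,-20,0,0]
}}

```text
clock: 13.22
tool_pos: [0.4719, -0.0367, 0.1172]
orientation: [-137.8, 88.1, 27.2]
force: [1.0, 0.5, -0.5]
opening: 0.0275
```

Emit:
{"api": "arm_command", "payload": {
  "commands": [2,50,-19,0,0,0,0,0,0,0]
}}

```text
clock: 13.48
tool_pos: [0.4761, -0.0939, 0.1129]
orientation: [-135.9, 88.3, 28.9]
force: [-1.2, 1.3, -0.6]
opening: 0.0276
```

```bash
python3 - <<'E'
from h import *
from plant import *
o=get_obs();plan(o,[.478,-.084,.034],-16)
E
```

```text
p [ 0.4761 -0.0939  0.1129] R x [ 0.0265  0.0146 -0.9995] jaw yaw 164.8 q6 -26.4 q1 11.7 F [-1.2  1.3 -0.6] open 0.0276 t 13.475
[39.5, -4.2, 1.2] 0.4
[39.5, -4.2, 1.3] 0.4
```

Emit:
{"api": "arm_command", "payload": {
  "commands": [30,-8,2,0,0,30,0,0,0,0,15,0,0,0,0,0,0,0,0,0]
}}

```text
clock: 13.98
tool_pos: [0.4772, -0.0826, 0.0346]
orientation: [-134.1, 88.4, 30.7]
force: [0.1, 0.4, -0.4]
opening: 0.0275
```

```bash
python3 - <<'E'
from h import *
from plant import *
o=get_obs();plan(o,[.478,-.084,.0195],-16)
S=snapshot("side");u,v=345,220
cv2.imwrite("pics/s5.png",cv2.resize(S["frame"][v-60:v+60,u-75:u+75],None,fx=5,fy=5,interpolation=2))
E
```

```text
p [ 0.4772 -0.0826  0.0346] R x [ 0.0247  0.0147 -0.9996] jaw yaw 164.7 q6 -27.7 q1 13.1 F [ 0.1  0.4 -0.4] open 0.0275 t 13.975
[15.1, 1.4, -0.8] 0.7
```

View pics/s5.png

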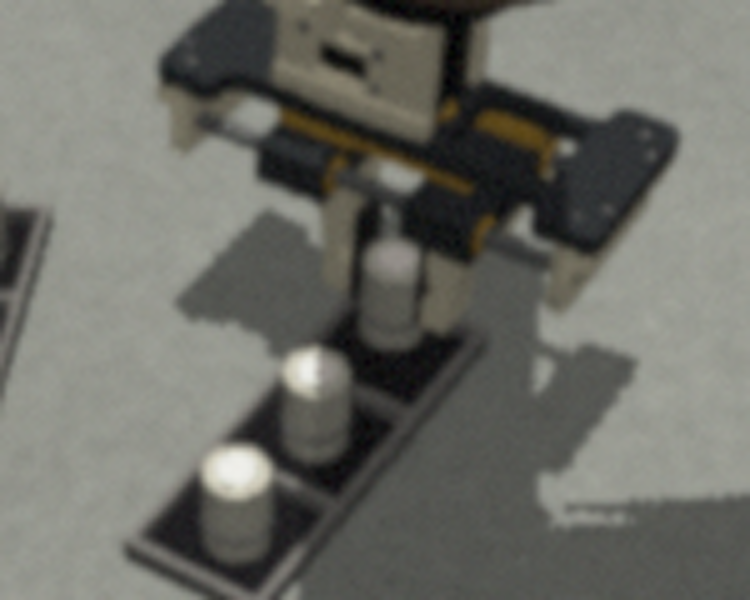

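The slim tappet (bottom at about (388,335) in the crop) hangs over its empty pocket, and the gripper clears the neighbours. Lowering it.

Emit:
{"api": "arm_command", "payload": {
  "commands": [8,1,0,0,0,6,0,0,0,0,0,0,0,0,0]
}}

```text
clock: 14.4
tool_pos: [0.4789, -0.0825, 0.0218]
orientation: [-136.4, 88.1, 28.4]
force: [-0.6, -0.5, -0.7]
opening: 0.0269
```

Emit:
{"api": "arm_command", "payload": {
  "commands": [2,1,0,0,0,1,0,0,0,0]
}}

```text
clock: 14.65
tool_pos: [0.479, -0.0835, 0.0191]
orientation: [-136.9, 88.1, 27.9]
force: [-1.6, 0.8, 5.6]
opening: 0.0274
```

Contact with the floor (5.6 N). Release and retreat.

Emit:
{"api": "arm_command", "payload": {
  "commands": [0,0,0,0,45,0,0,0,0,60,0,0,0,0,60,0,0,0,0,60,-15,0,0,0,60]
}}

```text
clock: 15.28
tool_pos: [0.4781, -0.0839, 0.0338]
orientation: [-136.3, 88.2, 28.5]
force: [0.8, -0.1, 0.3]
opening: 0.0526
```

Emit:
{"api": "arm_command", "payload": {
  "commands": [-40,0,0,0,60,-60,0,0,0,60,-40,50,-10,0,60,0,50,-20,0,60,0,50,-20,0,60]
}}

```text
clock: 15.9
tool_pos: [0.4851, -0.2432, 0.1776]
orientation: [-143.1, 88.0, 22.2]
force: [0.6, -0.0, -0.5]
opening: 0.0523
```

Emit:
{"api": "arm_command", "payload": {
  "commands": [0,50,-20,0,60,0,50,-20,0,60,0,0,0,0,60]
}}

```text
clock: 16.27
tool_pos: [0.4983, -0.3568, 0.1764]
orientation: [-144.0, 87.9, 21.1]
force: [-0.4, 0.4, -0.8]
opening: 0.0525
```

```bash
python3 - <<'E'
from h import *
from plant import *
o=get_obs();print(o["clock"],o["tool_pos"],o["qvel"].round(2))
T=snapshot("top");S=snapshot("side")
big=lambda s,x,y,w,h:cv2.resize(s["frame"][y:y+h,x:x+w],(400,400),interpolation=2)
cv2.imwrite("pics/fin.png",np.hstack([big(T,265,160,150,150),big(S,225,165,150,150)]))
E
```

```text
16.275 [ 0.49832396 -0.35681284  0.17636023] [ 1.53 -1.36 -1.75 -1.07 -0.08 -0.83]
```

View pics/fin.png

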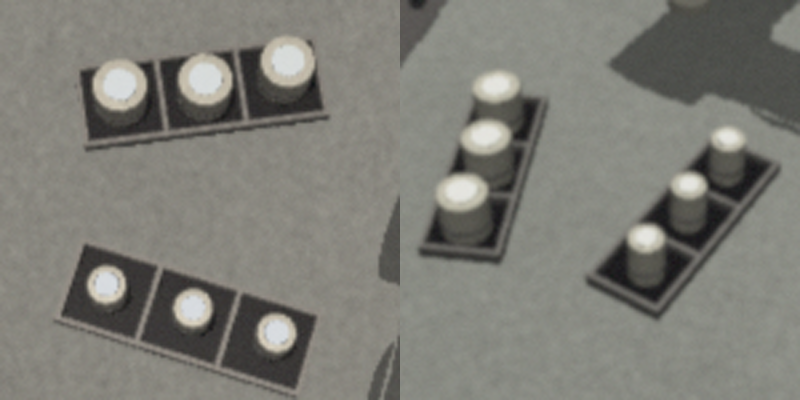

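In both views each tray holds three upright tappets. The wide one is at (120,88) and the slim one at (277,333) in the top crop. Both sit inside their pockets and the arm is clear.

```bash
python3 -c "
from plant import *
print(close_job())"
```

```text
the job is handed in; nothing more can be done
None
```

Both stray tappets are placed and the job is handed in at about 16 s of the 53 s allowed. The wide one is in the end pocket of the far tray and the slim one in the end pocket of the near tray. Both grips read close to size when closed: 39 mm for the wide tappet and 27 mm for the slim.

**Last checks:** the final top and side pictures show three upright tappets in each tray, the placed ones inside their pockets and the neighbours undisturbed. The gripper was open and well clear.

**Less certain:**
- The slim tappet showed floor contact of 5.6 N before release. The wide one showed no clear contact, so it may have dropped by less than about 1 mm.
- The tool had drifted about 2° off vertical while placing the slim tappet. It stands flat in the pictures, but I did not measure its tilt.
- The two cameras disagreed by up to about 5 mm on the pocket centres. That was within the slack in the pockets.

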